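# Set out the vases by height

## Task

Set out the four white vases on the grey display board, one standing upright in the middle of each cork mat, in order of height: the tallest next to the red end block, then down to the shortest next to the blue one. They are fragile, so set each one down without dropping it or knocking any over, and leave the brown jar standing where it is.

Things in the scene. Friction and masses are not known exactly. Their poses are not given: they have to be found in the camera images.
- vase150: White ceramic vase, loose, 150 mm tall, the tallest of the four, about 310 g. Foot 46 mm across, belly 56 mm at its widest, straight round neck 30 mm across over the top 42 mm, where to grip it; flat top with a black disc as its mouth. Origin at the centre of the underside, z up its axis; yaw has no meaning. It starts upright on the table, between robot and board, at least 100 mm from its neighbours, centre to centre.
- vase125: White ceramic vase, loose, 125 mm tall, the second tallest, about 260 g. Foot 46 mm across, belly 56 mm at its widest, straight round neck 30 mm across over the top 42 mm, where to grip it; flat top with a black disc as its mouth. Origin at the centre of the underside, z up its axis; yaw has no meaning. It starts upright on the table, between robot and board, at least 100 mm from its neighbours, centre to centre.
- vase100: White ceramic vase, loose, 100 mm tall, the third tallest, about 210 g. Foot 46 mm across, belly 56 mm at its widest, straight round neck 30 mm across over the top 42 mm, where to grip it; flat top with a black disc as its mouth. Origin at the centre of the underside, z up its axis; yaw has no meaning. It starts upright on the table, between robot and board, at least 100 mm from its neighbours, centre to centre.
- vase75: White ceramic vase, loose, 75 mm tall, the shortest, about 160 g. Foot 46 mm across, belly 56 mm at its widest, straight round neck 30 mm across over the top 42 mm, where to grip it; flat top with a black disc as its mouth. Origin at the centre of the underside, z up its axis; yaw has no meaning. It starts upright on the table, between robot and board, at least 100 mm from its neighbours, centre to centre.
- mat1: Round cork mat, 64 mm across, 3 mm thick, fixed on the grey board (100 x 470 mm, 15 mm high). One of four alike in a row, 90 mm apart: number 1 from the robot's left (+y). Origin at the centre of its underside, 15 mm above the table; a vase on it stands at z = 18 mm. y runs along the row towards number 1, x across the board, away from the robot; the board is turned by up to 0.2 rad.
- mat2: Round cork mat, 64 mm across, 3 mm thick, fixed on the grey board (100 x 470 mm, 15 mm high). One of four alike in a row, 90 mm apart: number 2 from the robot's left (+y). Origin at the centre of its underside, 15 mm above the table; a vase on it stands at z = 18 mm. y runs along the row towards number 1, x across the board, away from the robot; the board is turned by up to 0.2 rad.
- mat3: Round cork mat, 64 mm across, 3 mm thick, fixed on the grey board (100 x 470 mm, 15 mm high). One of four alike in a row, 90 mm apart: number 3 from the robot's left (+y). Origin at the centre of its underside, 15 mm above the table; a vase on it stands at z = 18 mm. y runs along the row towards number 1, x across the board, away from the robot; the board is turned by up to 0.2 rad.
- mat4: Round cork mat, 64 mm across, 3 mm thick, fixed on the grey board (100 x 470 mm, 15 mm high). One of four alike in a row, 90 mm apart: number 4 from the robot's left (+y). Origin at the centre of its underside, 15 mm above the table; a vase on it stands at z = 18 mm. y runs along the row towards number 1, x across the board, away from the robot; the board is turned by up to 0.2 rad.
- red_block: Red plastic end block, 60 mm across the board, 35 mm along it, 30 mm high, fixed on either end of the board, its centre 75 mm beyond that of the last mat; a blue block alike is at the other end. Origin at the centre of its underside, 15 mm above the table.
- jar: Brown glass jar with a black lid, loose, 60 mm across, 95 mm tall, among the vases. Not part of the set: it stays where it is. Origin at the centre of its underside, z up. A yellow roll of tape, 70 mm across and 30 mm high, lies among them too.
There are look-alikes about, which are no part of the job. What is shaped like the vase100 but pink or turquoise is not meant.

How it is judged:
At the end, for the whole second after the job is handed in: Each vase stands on its own mat, tallest at the red block and in falling order of height to the blue one: centre within 12 mm of the mat's centre, foot on the mat (0 to 6 mm above the mat's underside), within 0.1 rad of upright, at rest; the jar is upright within 30 mm of its starting place (((horizontal distance between red_block and mat1 below 0.11 m and horizontal distance between vase150 and mat1 below 0.012 m and z of vase150 in the frame of mat1 between 0 and 0.006 m and horizontal distance between vase125 and mat2 below 0.012 m and z of vase125 in the frame of mat2 between 0 and 0.006 m and horizontal distance between vase100 and mat3 below 0.012 m and z of vase100 in the frame of mat3 between 0 and 0.006 m and horizontal distance between vase75 and mat4 below 0.012 m and z of vase75 in the frame of mat4 between 0 and 0.006 m) or (horizontal distance between red_block and mat4 below 0.11 m and horizontal distance between vase150 and mat4 below 0.012 m and z of vase150 in the frame of mat4 between 0 and 0.006 m and horizontal distance between vase125 and mat3 below 0.012 m and z of vase125 in the frame of mat3 between 0 and 0.006 m and horizontal distance between vase100 and mat2 below 0.012 m and z of vase100 in the frame of mat2 between 0 and 0.006 m and horizontal distance between vase75 and mat1 below 0.012 m and z of vase75 in the frame of mat1 between 0 and 0.006 m)) and angle between each of vase150, vase125, vase100, vase75's own z axis and vertical below 0.1 rad and linear speed of each of vase150, vase125, vase100, vase75 below 0.02 m/s and distance of jar from where it was at the start of the episode below 0.03 m and angle between jar's own z axis and vertical below 0.2 rad); the robot touches nothing.
It fails at once if a vase is knocked over (angle between any of vase150, vase125, vase100, vase75's own z axis and vertical above 0.9 rad).
It fails at once if a vase is dropped (out of the fingers and falling faster than 0.6 m/s, a fall of about 20 mm) ((contact force between vase150 and the fingers below 0.05 N and linear speed of vase150 above 0.6 m/s) or (contact force between vase125 and the fingers below 0.05 N and linear speed of vase125 above 0.6 m/s) or (contact force between vase100 and the fingers below 0.05 N and linear speed of vase100 above 0.6 m/s) or (contact force between vase75 and the fingers below 0.05 N and linear speed of vase75 above 0.6 m/s)).
It fails at once if the brown jar is shifted by more than 30 mm (distance of jar from where it was at the start of the episode above 0.03 m).
It also fails if it takes over 122 s, if anything falls off the work surface, if the arm or the gripper's body presses on something with over 40 N, if the wrist force passes 120 N, or if a joint passes its speed limit or range.

## Robot

A 7-joint arm with a two-finger parallel gripper is mounted at the origin on the work surface. World frame = base frame: x ahead of the robot, y to its left, z up, the work surface at z = 0. Lengths are in m, angles in rad, forces in N, time in s.
With the tool pointing down it reaches from about 0.425 to 0.875 m from the base axis. Payload 4.7 kg.
Tool frame: the origin (TCP) lies midway between the tips of the shut fingers; the grasp point (between the pads) lies 19 mm behind it; x points along the fingers, y is the direction in which the jaws open and shut, and the axes are right-handed (so a half turn about x gives the same grasp; the last joint's range is limited). The gripper opens to 87 mm and grips with 3 to 60 N. Pads are 19 mm wide; open, the fingers measure 117 mm over their backs; the gripper's body (75 mm by 190 mm) begins 51 mm behind the grasp point.
Start: joints at [1.35, 0.321, -0.07, 1.45, 0.023, 1.371, -0.057], TCP at [0.151, -0.632, 0.223] pointing down, gripper open.
Joint ranges: [-2.86, 2.86], [-0.3, 2.09], [-1.38, 1.24], [0.06, 2.45], [-1.56, 4.7], [0.09, 2.05], [-2.69, 2.69]. Speed limits (rad/s): [2.57, 2.57, 3.14, 3.14, 3.14, 3.14, 3.14].

## Interface

Orientations are given as [roll, pitch, yaw] about the fixed x, y, z axes, in that order (R = Rz(yaw) Ry(pitch) Rx(roll)).
In Python, from plant import r, claw, solver, cams, workorder gives the robot as it stands. Calls block until the motion is done:
- r.move_to(position, orientation): joint-space move of the TCP to a pose.
- r.move_l(position, attitude=None, rate=0.15): straight line of the TCP; attitude=None keeps the orientation; rate is the mean speed in m/s.
- r.set_joints(angles): joint-space move.
- claw.open_jaws() and claw.close(strength=None): open the fingers fully, or close them until they stop; strength is the grip in N (None keeps the last).
- r.sleep(seconds).
- solver.inverse_kinematics(position, orientation): joint angles nearest the present ones, or None.
- r.get_obs(): the state.
- cams.capture(name): name is "scene" or "top" or "wrist"; returns a dict with "image" (420x560x3 uint8, red, green, blue), "intrinsics" (3x3 intrinsics, pixels), "rvec" (rotation vector, rad) and "tvec" (3), from world to camera coordinates, as OpenCV has them; the wrist camera has in their place "hand_eye" (4x4, takes a point from camera to tool coordinates, whose origin is the TCP and whose axes are the tool frame's). Camera axes: x right, y down, z forward; pixel columns grow to the right and rows downward; lengths in m; the calibration is good to about 2 mm. The wrist camera is an equidistant fisheye: a pixel r from the principal point sees the ray r / f radians off the axis. A picture is of the moment at which its call begins: read the wrist's pose just before it. There is no depth.
A pose or a line that the arm cannot do raises r.MotionError and nothing moves.
- workorder.hand_in(): hands the job in, once; it reports no verdict.
The state is a dict: "time_s": time; "qpos": joint angles; "joint_velocities": joint speeds; "effort": joint torques, N m; "eef_pos": TCP position; "tcp_rot": TCP orientation; "force": force on the tool from outside, world axes, zero at the start; "moment": the same for the moment, N m; "gripper_width": finger opening in m.
Only numpy, scipy, OpenCV 4.12 (cv2) and the standard library are available. Lean on these libraries where they do the work, as an engineer would, in place of code of your own. Each camera call takes 0.05 s, during which the arm holds its last target.

## Working session

There is one attempt and no reset: what is moved stays moved. The work goes in short steps, each a Python script; the robot and the scene stay as the last script left them, time stands still between calls to the robot, and variables do not carry over. Pictures are saved under pics/ and viewed, and the job is handed in when it is done.

```bash
ls; mkdir -p pics; python3 - <<'E'
from plant import r, claw, solver, cams, workorder
import cv2
o=r.get_obs(); print({k:o[k] for k in('time_s','eef_pos','tcp_rot','gripper_width','force')})
for n in('scene','top'):
    c=cams.capture(n); cv2.imwrite(f'pics/{n}0.png',c['image'][:,:,::-1]); print(n,c['intrinsics'],c['rvec'],c['tvec'])
    import numpy as np; np.savez(f'{n}0.npz',image=c['image'],K=c['intrinsics'],rvec=c['rvec'],tvec=c['tvec'])
E
```

```text
pics
{'time_s': 0.0, 'eef_pos': array([ 0.15103783, -0.63163863,  0.22145884]), 'tcp_rot': array([-1.51165366,  1.56889179,  1.86476625]), 'gripper_width': 0.08662983022524598, 'force': array([ 0.57491233,  0.19733945, -0.4541818 ])}
scene [[481.50156462   0.         273.46066488]
 [  0.         481.50156462 205.43593183]
 [  0.           0.           1.        ]] [ 1.93617966  1.47897717 -0.60454438] [-0.13936048 -0.28734648  1.33473208]
top [[451.04340327   0.         277.18721938]
 [  0.         451.04340327 211.79807512]
 [  0.           0.           1.        ]] [ 2.18532862 -2.17638153  0.07793303] [0.00363119 0.48588012 1.04546611]
```

View pics/scene0.png

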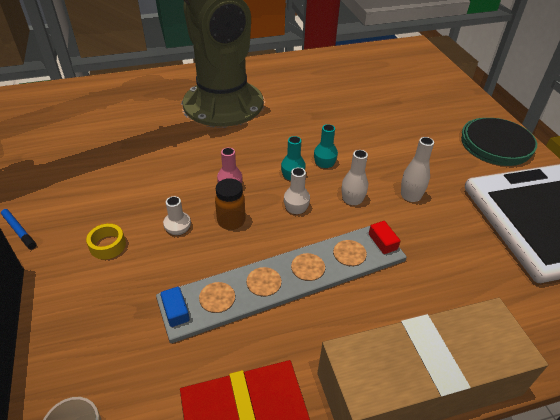

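View pics/top0.png

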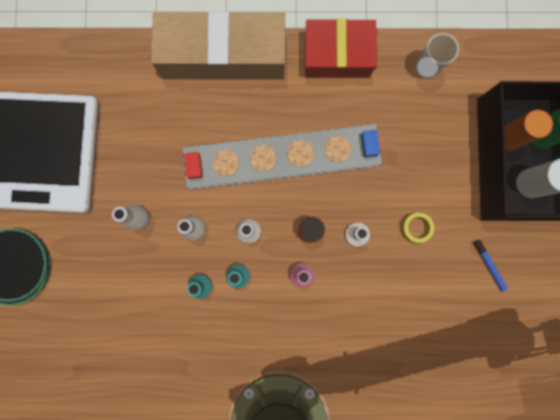

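The top view has the red block at (193,165), on the +y side, and the blue one at (371,143). From left to right, the white vases' mouths are at (120,214), (185,227), (246,230) and (362,234), with the jar lid at (311,229). I'll measure these in both views.

```bash
cat > vis.py <<'E'
import numpy as np, cv2
def ray(c,uv):
    K=np.asarray(c['K'] if 'K' in c else c['intrinsics']);R=cv2.Rodrigues(np.asarray(c['rvec']))[0];t=np.asarray(c['tvec']).ravel()
    d=R.T@np.linalg.inv(K)@np.array([uv[0],uv[1],1.]); return -R.T@t,d
def onplane(c,uv,z):
    o,d=ray(c,uv); return o+d*(z-o[2])/d[2]
def blobs(mask,amin=15,amax=3000):
    n,l,s,ce=cv2.connectedComponentsWithStats(mask.astype(np.uint8))
    return [(s[i,4],ce[i],s[i,:4]) for i in range(1,n) if amin<=s[i,4]<=amax]
def near(c,mask,uv,rad,**k):
    yy,xx=np.mgrid[:mask.shape[0],:mask.shape[1]]
    b=blobs(mask&((xx-uv[0])**2+(yy-uv[1])**2<rad**2),**k)
    return max(b,key=lambda t:t[0]) if b else None
def orange(im):
    h=cv2.cvtColor(im,cv2.COLOR_RGB2HSV); return (h[...,0]<18)&(h[...,1]>90)&(h[...,2]>190)
def dark(im): return im.max(2)<60
E
python3 - <<'E'
import numpy as np,cv2
from vis import *
T=dict(np.load('top0.npz'));S=dict(np.load('scene0.npz'))
print('cams',ray(T,(0,0))[0],ray(S,(0,0))[0])
guess={'top':{'mats':[(225,162),(263,157),(300,153),(338,149)],'m':[(120,214),(185,227),(246,230),(362,234)]},
'scene':{'mats':[(350,252),(308,266),(264,281),(217,297)],'m':[(427,142),(360,156),(298,173),(174,202)]}}
hs=[.15,.125,.1,.075]
for n,c in(('top',T),('scene',S)):
    im=c['image']
    for g in guess[n]['mats']:
        yy,xx=np.mgrid[:420,:560]
        m=cv2.morphologyEx(orange(im).astype(np.uint8),cv2.MORPH_CLOSE,np.ones((3,3)))>0
        b=near(c,m,g,24); p=onplane(c,b[1],.018); print(n,'mat',b[0],b[1].round(1),b[2],p.round(4))
    for g,h in zip(guess[n]['m'],hs):
        b=near(c,dark(im),g,9,amin=5); print(n,'mouth',h,b and (b[0],b[1].round(1),onplane(c,b[1],h).round(4)))
# colours blocks and jar
hsv=cv2.cvtColor(T['image'],cv2.COLOR_RGB2HSV)
for nm,m in(('red',((hsv[...,0]<6)|(hsv[...,0]>174))&(hsv[...,1]>180)&(hsv[...,2]>120)),('blue',(abs(hsv[...,0].astype(int)-112)<12)&(hsv[...,1]>150)&(hsv[...,2]>80))):
    for b in blobs(m,100,900): print(nm,b[0],b[1],onplane(T,b[1],.045).round(4))
b=near(T,T['image'].max(2)<70,(311,229),18);print('jar',b,onplane(T,b[1],.095))
for g in [(200,287),(238,275),(303,276)]: print('look',onplane(T,g,.1).round(3))
E
for n in top scene; do python3 - <<E
import cv2
im=cv2.imread('pics/${n}0.png'); 
c=im[190:310,90:390] if '$n'=='top' else im[120:320,140:460]
cv2.imwrite('pics/${n}0z.png',cv2.resize(c,None,fx=2.5,fy=2.5,interpolation=cv2.INTER_NEAREST))
E
done
```

```text
cams [4.05511653e-01 1.02552325e-03 1.07919012e+00] [ 1.14463782 -0.18276657  0.73477867]
top mat 355 [225.8 161.8] [214 151  24  24] [0.6047 0.1284 0.018 ]
top mat 360 [263.2 157.1] [251 146  24  24] [0.6163 0.0395 0.018 ]
top mat 360 [300.7 152.5] [289 141  24  25] [ 0.6277 -0.0498  0.018 ]
top mat 353 [338.  147.9] [326 137  24  24] [ 0.6392 -0.1387  0.018 ]
top mouth 0.15 (np.int32(29), array([118.6, 213.7]), array([0.4706, 0.3331, 0.15  ]))
top mouth 0.125 None
top mouth 0.1 None
top mouth 0.075 None
scene mat 498 [349.1 252.1] [334 240  30  25] [0.6086 0.1271 0.018 ]
scene mat 514 [307.3 266.5] [292 254  31  26] [0.6211 0.0378 0.018 ]
scene mat 565 [262.9 281. ] [247 268  32  27] [ 0.6319 -0.0513  0.018 ]
scene mat 602 [215.9 296.6] [199 282  34  30] [ 0.6431 -0.1404  0.018 ]
scene mouth 0.15 (np.int32(52), array([426.4, 140.4]), array([0.475 , 0.3308, 0.15  ]))
scene mouth 0.125 (np.int32(55), array([360.1, 153.4]), array([0.4516, 0.2002, 0.125 ]))
scene mouth 0.1 (np.int32(54), array([298. , 171.4]), array([0.4454, 0.0711, 0.1   ]))
scene mouth 0.075 (np.int32(63), array([172.6, 200.6]), array([ 0.439 , -0.1839,  0.075 ]))
blue 256 [370.36328125 142.953125  ] [ 0.6452 -0.2104  0.045 ]
blue 130 [493.45384615 270.78461538] [ 0.3514 -0.4865  0.045 ]
jar (np.int32(355), array([311.50422535, 228.83098592]), array([301, 219,  22,  21], dtype=int32)) [ 0.44309224 -0.06972502  0.095     ]
look [0.317 0.171 0.1  ]
look [0.343 0.089 0.1  ]
look [ 0.341 -0.051  0.1  ]
```

```bash
python3 - <<'E'
from plant import r, solver
import numpy as np
o=r.get_obs(); print(o['qpos'])
from scipy.spatial.transform import Rotation as R
# down: x tool = -z ; find rpy: pitch=pi/2 
for yaw in (0,np.pi/2): print(R.from_euler('xyz',[0,np.pi/2,yaw]).as_matrix().round(2))
print(R.from_euler('xyz',o['tcp_rot']).as_matrix().round(3))
E
```

```text
[ 1.35009509  0.32174693 -0.07009567  1.45154717  0.0226229   1.3707867
 -0.0569193 ]
[[ 0.  0.  1.]
 [ 0.  1.  0.]
 [-1.  0.  0.]]
[[ 0. -1.  0.]
 [ 0.  0.  1.]
 [-1.  0.  0.]]
[[-0.001  0.233 -0.973]
 [ 0.002 -0.973 -0.233]
 [-1.    -0.002  0.   ]]
```

View pics/top0z.png

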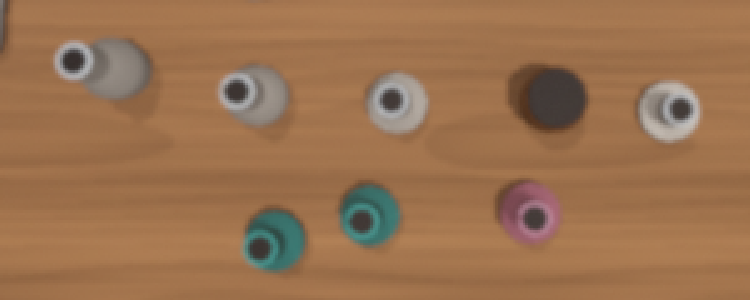

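```bash
python3 - <<'E'
import numpy as np,cv2
from vis import *
T=dict(np.load('top0.npz'));S=dict(np.load('scene0.npz'))
for g,h in zip([(119,214),(185,227),(246,230),(362,234)],[.15,.125,.1,.075]):
    b=near(T,T['image'].max(2)<100,g,9,amin=5); print(b and (b[0],b[1],b[2],onplane(T,b[1],h).round(4)))
# triangulation gap of mats
for a,b in(((118.6,213.7),(426.4,140.4)),((225.8,161.8),(349.1,252.1)),((263.2,157.1),(307.3,266.5)),((300.7,152.5),(262.9,281.0)),((338.,147.9),(215.9,296.6))):
    o1,d1=ray(T,a);o2,d2=ray(S,b);d1/=np.linalg.norm(d1);d2/=np.linalg.norm(d2)
    st=np.linalg.lstsq(np.c_[d1,-d2],o2-o1,rcond=None)[0];p,q=o1+d1*st[0],o2+d2*st[1];print(((p+q)/2).round(4),np.linalg.norm(p-q).round(4))
E
```

```text
(np.int32(58), array([118.56896552, 213.74137931]), array([115, 210,   8,   9], dtype=int32), array([0.4706, 0.3331, 0.15  ]))
(np.int32(54), array([184.01851852, 225.92592593]), array([180, 222,   9,   9], dtype=int32), array([0.447 , 0.2024, 0.125 ]))
(np.int32(46), array([246.13043478, 229.5       ]), array([243, 226,   7,   8], dtype=int32), array([0.4409, 0.0725, 0.1   ]))
(np.int32(46), array([361.7826087, 233.2826087]), array([358, 230,   8,   8], dtype=int32), array([ 0.4344, -0.1829,  0.075 ]))
[0.4708 0.3341 0.1464] 0.0004
[0.6055 0.1289 0.0139] 0.0001
[0.6174 0.0395 0.0129] 0.0003
[ 0.6287 -0.0502  0.0136] 0.0005
[ 0.6401 -0.1397  0.0136] 0.0009
```

Mat spacing, heights and reach all agree with the given sizes. The scene view is offset from the top view by a constant of about (+4,-2) mm, which cancels in pick-to-place displacements, so I'll average the two. Next I check IK and move above the shortest vase for a wrist look.

```bash
cat > help.py <<'E'
import numpy as np, cv2
from plant import r, claw, solver, cams, workorder
H=dict(v75=.075,v100=.1,v125=.125,v150=.15)
V=dict(v150=(.4728,.3320),v125=(.4493,.2013),v100=(.4431,.0718),v75=(.4367,-.1834))
M=dict(v150=(.6067,.1278),v125=(.6187,.0387),v100=(.6298,-.0506),v75=(.6412,-.1396))
TH=0.128
def ori(s=-1): return [0,np.pi/2,TH+s*np.pi/2]
def st(msg=''):
    o=r.get_obs(); print(msg,'t%.1f'%o['time_s'],'p',o['eef_pos'].round(4),'F',o['force'].round(2),'w %.4f'%o['gripper_width'],'M',o['moment'].round(2)); return o
E
python3 - <<'E'
from help import *
for s in(-1,1):
    for k in V:
        for p,z in((V[k],H[k]-.037),(V[k],.33),(M[k],H[k]-.019),(M[k],.33)):
            q=solver.inverse_kinematics([*p,z],ori(s)); print(s,k,z,None if q is None else np.round(q,2))
E
```

```text
-1 v150 0.11299999999999999 [ 0.27  0.51 -1.18  1.74  0.5   1.23 -0.9 ]
-1 v150 0.33 [ 0.24  0.29 -1.11  1.43  0.26  1.58 -0.72]
-1 v150 0.131 [ 0.55  0.54 -1.06  1.62  0.49  1.28 -0.47]
-1 v150 0.33 [ 0.07  0.25 -0.4   1.34  0.1   1.57 -0.19]
-1 v125 0.088 [ 0.45  0.22 -1.    1.97  0.21  1.07 -0.51]
-1 v125 0.33 [ 0.03 -0.03 -0.49  1.64 -0.02  1.53 -0.33]
-1 v125 0.106 [ 0.68  0.55 -1.03  1.64  0.5   1.24 -0.33]
-1 v125 0.33 [ 0.65  0.39 -1.04  1.33  0.33  1.61 -0.21]
-1 v100 0.063 [ 0.83  0.15 -1.09  2.08  0.16  1.   -0.21]
-1 v100 0.33 [ 0.78 -0.18 -0.86  1.71 -0.13  1.55  0.06]
-1 v100 0.081 [ 0.63  0.5  -0.76  1.64  0.37  1.16 -0.1 ]
-1 v100 0.33 [ 0.68  0.37 -0.87  1.3   0.28  1.6  -0.02]
-1 v75 0.038 [ 0.92  0.18 -0.61  2.06  0.12  0.94  0.37]
-1 v75 0.33 [ 1.03 -0.08 -0.64  1.67 -0.05  1.54  0.52]
-1 v75 0.055999999999999994 [ 0.69  0.56 -0.69  1.59  0.38  1.13  0.04]
-1 v75 0.33 [ 0.73  0.41 -0.8   1.23  0.29  1.62  0.11]
1 v150 0.11299999999999999 [ 0.27  0.51 -1.18  1.74  0.5   1.23  2.24]
1 v150 0.33 [ 0.28  0.32 -1.18  1.43  0.29  1.59  2.39]
1 v150 0.131 [ 0.61  0.6  -1.18  1.61  0.57  1.32  2.62]
1 v150 0.33 [ 0.64  0.52 -1.32  1.32  0.5   1.66  2.68]
1 v125 0.088 [ 0.59  0.28 -1.17  1.96  0.29  1.08  2.56]
1 v125 0.33 [-1.75 -0.23  1.11  1.68  0.2   1.56  2.62]
1 v125 0.106 [-0.99  0.63  1.22  1.7  -0.62  1.26 -2.65]
1 v125 0.33 None
1 v100 0.063 None
1 v100 0.33 None
1 v100 0.081 [-0.75  0.6   1.07  1.69 -0.57  1.19 -2.55]
1 v100 0.33 [-0.81  0.45  1.22  1.35 -0.42  1.62 -2.66]
1 v75 0.038 [-0.64  0.22  1.08  2.11 -0.24  0.94 -2.45]
1 v75 0.33 [ 0.88 -0.08 -0.5   1.67 -0.04  1.54 -2.63]
1 v75 0.055999999999999994 [-0.58  0.7   1.06  1.64 -0.65  1.19 -2.38]
1 v75 0.33 [-0.54  0.46  1.06  1.28 -0.4   1.62 -2.56]
```

```bash
python3 - <<'E'
from help import *
r.move_l([.151,-.632,.30],rate=.3)
r.move_to([*V['v75'],.25],ori()); r.sleep(.3); o=st()
c=cams.capture('wrist'); print(c['intrinsics'],c['hand_eye'])
cv2.imwrite('pics/w1.png',c['image'][:,:,::-1]); np.savez('w1.npz',image=c['image'],K=c['intrinsics'],he=c['hand_eye'],p=o['eef_pos'],rot=o['tcp_rot'])
E
```

```text
t2.7 p [ 0.4367 -0.1838  0.25  ] F [ 0.17  0.37 -0.46] w 0.0871 M [-0.04 -0.12 -0.04]
[[325.1922621    0.         278.98680152]
 [  0.         325.1922621  208.50905131]
 [  0.           0.           1.        ]] [[ 8.88827820e-05 -2.46374237e-01  9.69174766e-01 -1.62363009e-01]
 [ 9.99999985e-01 -1.20491174e-04 -1.22339856e-04 -4.86687950e-04]
 [ 1.46918394e-04  9.69174763e-01  2.46374223e-01 -6.71538330e-02]
 [ 0.00000000e+00  0.00000000e+00  0.00000000e+00  1.00000000e+00]]
```

View pics/w1.png

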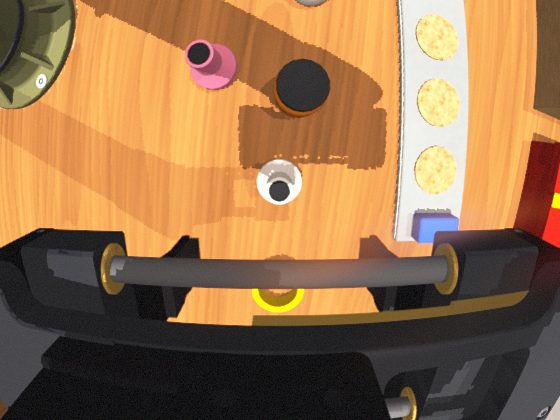

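```bash
cat >> vis.py <<'E'
from scipy.spatial.transform import Rotation as Rot
def wplane(c,uv,z):
    K=c['K'];x=(uv[0]-K[0,2])/K[0,0];y=(uv[1]-K[1,2])/K[1,1];th=np.hypot(x,y);s=np.sin(th)/th if th>1e-9 else 1
    d=np.array([x*s,y*s,np.cos(th)]);R=Rot.from_euler('xyz',c['rot']).as_matrix();he=c['he']
    o=R@he[:3,3]+c['p'];d=R@he[:3,:3]@d;return o+d*(z-o[2])/d[2]
E
python3 - <<'E'
from vis import *
c=dict(np.load('w1.npz'));im=c['image']
b=near(c,dark(im),(279,190),14);print('mouth',b[0],b[1],b[2],wplane(c,b[1],.075).round(4))
m=cv2.morphologyEx(orange(im).astype(np.uint8),cv2.MORPH_CLOSE,np.ones((5,5)))>0
hsv=cv2.cvtColor(im,cv2.COLOR_RGB2HSV);m=(hsv[...,1]>60)&(hsv[...,2]>110)
for g in((436,170),(438,102),(437,37)):
    b=near(c,m,g,27);print('mat',b[0],b[2],b[1],wplane(c,b[1],.018).round(4), wplane(c,b[2][:2]+b[2][2:]/2-.5,.018).round(4))
b=near(c,dark(im),(303,84),30);print('jar',b,wplane(c,b[1],.095))
E
```

```text
mouth 16 [277.875  182.0625] [273 181  11   3] [ 0.4337 -0.174   0.075 ]
mat 1558 [415 146  42  48] [435.03465982 169.67008986] [ 0.638  -0.1381  0.018 ] [ 0.6387 -0.1377  0.018 ]
mat 1603 [417  79  43  48] [437.83468497 102.28696195] [ 0.6266 -0.0497  0.018 ] [ 0.6269 -0.0499  0.018 ]
mat 1476 [416  15  42  45] [436.61449864  36.97086721] [0.6155 0.039  0.018 ] [0.6153 0.0389 0.018 ]
jar (np.int32(2126), array([302.40169332,  85.08184384]), array([277,  59,  52,  53], dtype=int32)) [ 0.44467734 -0.07283092  0.095     ]
```

```bash
python3 - <<'E'
from vis import *
c=dict(np.load('w1.npz'));im=c['image']
cv2.imwrite('pics/w1z.png',cv2.resize(im[150:215,250:310,::-1],None,fx=8,fy=8,interpolation=cv2.INTER_NEAREST))
for t in(70,90,110,130):
    b=near(c,im.max(2)<t,(279,190),13);print('mouth',t,b[0],b[1],b[2],wplane(c,b[1],.075).round(4))
E
```

```text
mouth 70 184 [279.25543478 190.93478261] [270 181  19  20] [ 0.4363 -0.1833  0.075 ]
mouth 90 305 [278.89180328 190.45245902] [270 181  19  20] [ 0.4359 -0.1828  0.075 ]
mouth 110 310 [278.94516129 190.52903226] [270 181  19  20] [ 0.436  -0.1829  0.075 ]
mouth 130 321 [278.8411215  190.45794393] [269 181  20  20] [ 0.4358 -0.1828  0.075 ]
```

View pics/w1z.png

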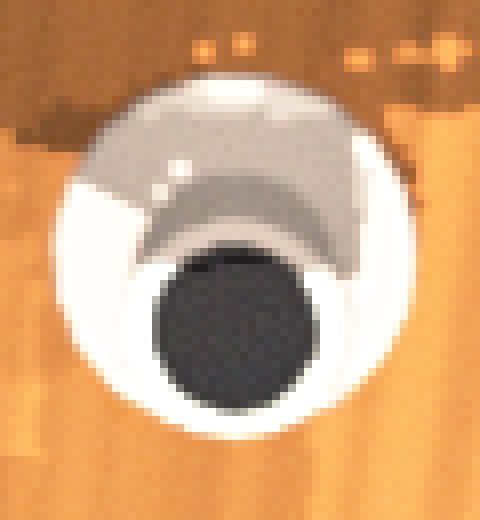

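The wrist view has the mouth at (279,190) → (0.436,-0.183), and the mats agree to about 1-2 mm. Picking vase75 now.

```bash
cat >> help.py <<'E'
OFFV=np.array([-.001,.0004]); OFFM=np.array([-.0014,.0005])
def pick(k,carry,grip=25,hover=None):
    p=np.array(V[k])+OFFV
    h=hover or H[k]+.04
    r.move_l([*p,h],attitude=ori(),rate=.25)
    r.move_l([*p,H[k]-.037],rate=.12); o=st('down')
    if np.linalg.norm(o['eef_pos'][:2]-p)>.004: print('POS OFF'); return False
    claw.close(grip); r.sleep(.2); o=st('grip')
    if not .026<o['gripper_width']<.034: print('BAD WIDTH'); return False
    r.move_l([*p,H[k]-.037+.02],rate=.06); r.sleep(.2); o=st('lift20')
    r.move_l([*p,carry],rate=.2); o=st('lift'); return .026<o['gripper_width']<.034
def over(k,carry):
    p=np.array(M[k])+OFFM; r.move_l([*p,carry],attitude=ori(),rate=.2); 
    z=H[k]-.019; r.move_l([*p,z+.015],rate=.15); r.sleep(.3); return st('over')
def lower(k):
    p=np.array(M[k])+OFFM; z=H[k]-.019+.006; f0=r.get_obs()['force'][2]
    while z>H[k]-.019-.005:
        r.move_l([*p,z],rate=.03); r.sleep(.1); o=r.get_obs()
        if o['force'][2]-f0>1.2: break
        z-=.001
    st('touch z-nom %.4f'%(z-(H[k]-.019)))
def release(k,up=.06):
    claw.open_jaws(); r.sleep(.3); o=st('open')
    p=o['eef_pos'].copy(); p[2]+=up; r.move_l(p,rate=.12); st('clear')
def snap(n,tag):
    o=r.get_obs();c=cams.capture(n); cv2.imwrite(f'pics/{n}_{tag}.png',c['image'][:,:,::-1])
    d=dict(image=c['image'],K=c['intrinsics'])
    if n=='wrist': d.update(he=c['hand_eye'],p=o['eef_pos'],rot=o['tcp_rot'])
    else: d.update(rvec=c['rvec'],tvec=c['tvec'])
    np.savez(f'{n}_{tag}.npz',**d); return d
E
python3 - <<'E'
from help import *
if pick('v75',.17): over('v75',.17); snap('scene','a')
E
```

```text
down t4.3 p [ 0.4365 -0.1833  0.0389] F [-0.02 -0.2   0.19] w 0.0868 M [ 0.   -0.14  0.02]
grip t5.5 p [ 0.4358 -0.183   0.038 ] F [ 0.35  0.17 -0.12] w 0.0297 M [ 0.01 -0.2  -0.02]
lift20 t6.1 p [ 0.4354 -0.1829  0.0577] F [-0.25 -0.4  -1.75] w 0.0295 M [-0.03 -0.07  0.02]
lift t6.8 p [ 0.4349 -0.1828  0.1689] F [-0.6   0.66 -1.92] w 0.0293 M [ 0.01 -0.05  0.08]
over t9.1 p [ 0.6403 -0.1392  0.0719] F [-0.4   0.01 -0.66] w 0.0296 M [-0.   -0.13 -0.01]
```

View pics/scene_a.png

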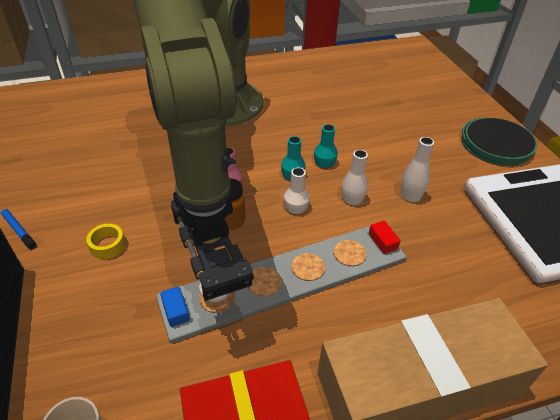

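The vase is held (grip width 29.6 mm) above mat4 at about (217,297). Lowering by averaged force.

```bash
cat >> help.py <<'E'
def fz(n=8):
    v=[]
    for _ in range(n): r.sleep(.02); v.append(r.get_obs()['force'][2])
    return np.mean(v)
def lower(k,stop=1.2):
    p=np.array(M[k])+OFFM; z=H[k]-.019+.005; f0=fz(15); L=[]
    while z>H[k]-.019-.005:
        r.move_l([*p,z],rate=.04); f=fz()-f0; L.append((round((z-H[k]+.019)*1e3,1),round(f,2)))
        if f>stop: break
        z-=.001
    print('f0',f0.round(2),L); st('touch')
E
python3 - <<'E'
from help import *
lower('v75')
E
```

```text
f0 -1.44 [(5.0, np.float64(0.22)), (4.0, np.float64(-0.15)), (3.0, np.float64(-0.02)), (2.0, np.float64(-0.22)), (1.0, np.float64(-0.09)), (-0.0, np.float64(0.52)), (-1.0, np.float64(6.86))]
touch t12.3 p [ 0.6401 -0.1391  0.056 ] F [-2.6   0.1   5.63] w 0.0296 M [-0.    0.42  0.01]
```

Contact came at the nominal height. Release, rise and check.

```bash
python3 - <<'E'
from help import *
from vis import *
release('v75',.12); r.sleep(.3)
c=snap('wrist','a'); im=c['image']
r.move_l([*(np.array(V['v100'])+OFFV),.20],attitude=ori(),rate=.25); r.sleep(.2); st()
d=snap('wrist','b'); T=snap('top','b')
b=near(d,d['image'].max(2)<100,(279,200),40,amin=30); print(b[1],b[2],wplane(d,b[1],.1).round(4))
E
```

```text
open t13.7 p [ 0.6398 -0.1391  0.055 ] F [-0.87  0.31  0.7 ] w 0.0868 M [ 0.02 -0.09 -0.01]
clear t14.9 p [ 0.6392 -0.1391  0.1739] F [ 0.04 -0.29  0.18] w 0.0868 M [-0.08 -0.11 -0.03]
 t16.7 p [0.4424 0.0716 0.1997] F [1.14 0.21 0.05] w 0.0875 M [-0.02 -0.16  0.02]
[279.52       207.47619048] [267 195  26  26] [0.4421 0.0731 0.1   ]
```

View pics/wrist_a.png

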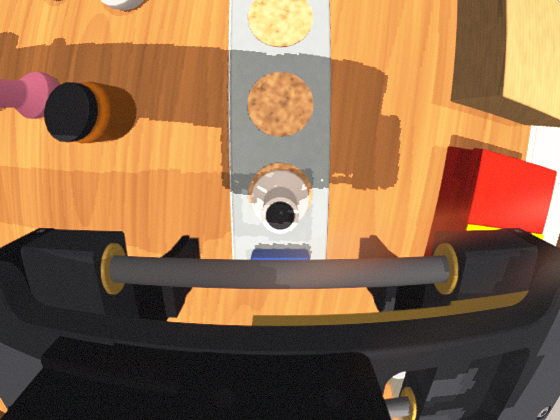

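View pics/wrist_b.png

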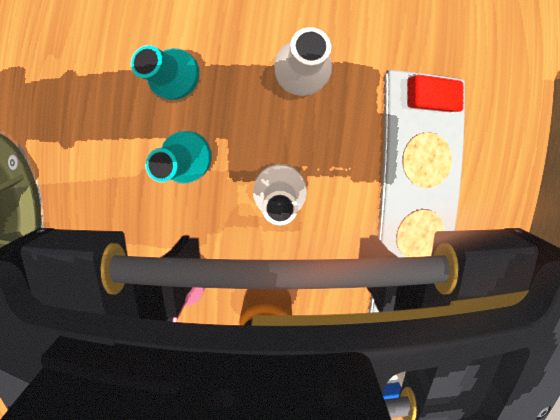

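Vase75 stands on mat4 (mouth at (280,215)). Vase100's mouth is at (279,207) → (0.442,0.073), as expected. I verify vase75, then do vase100.

```bash
python3 - <<'E'
from help import *
from vis import *
c=dict(np.load('wrist_a.npz'));b=near(c,c['image'].max(2)<80,(280,215),16,amin=30);print(b[1],b[2],wplane(c,b[1],.093).round(4),'mat',np.array(M['v75'])+OFFM)
T=dict(np.load('top_b.npz'));cv2.imwrite('pics/tb.png',T['image'][:,:,::-1])
b=near(T,T['image'].max(2)<100,(343,147),14,amin=20);print(b and (b[1],b[2],onplane(T,b[1],.093).round(4)),'top mat .6392 -.1387')
if pick('v100',.20,hover=.15): over('v100',.20); lower('v100')
E
```

```text
[279.74482759 214.87758621] [266 202  28  27] [ 0.6396 -0.1389  0.093 ] mat [ 0.6398 -0.1391]
(array([342.55555556, 141.06666667]), array([339, 138,   8,   7], dtype=int32), array([ 0.6381, -0.139 ,  0.093 ])) top mat .6392 -.1387
down t18.1 p [0.4429 0.0723 0.0638] F [-0.3   0.89  0.59] w 0.0871 M [ 0.04 -0.14  0.  ]
grip t19.2 p [0.4422 0.0722 0.063 ] F [-0.17  0.2  -0.06] w 0.0294 M [-0.08 -0.28  0.05]
lift20 t19.9 p [0.4418 0.0721 0.0827] F [ 0.6   0.29 -2.09] w 0.0291 M [-0.01 -0.11  0.01]
lift t20.7 p [0.4413 0.0721 0.1989] F [-0.66  0.2  -3.09] w 0.0288 M [-0.03 -0.07 -0.03]
over t23.1 p [ 0.6288 -0.0501  0.0968] F [ 0.3  -0.68 -2.35] w 0.0293 M [-0.04 -0.09  0.04]
f0 -2.63 [(5.0, np.float64(0.32)), (4.0, np.float64(-0.31)), (3.0, np.float64(0.17)), (2.0, np.float64(-0.11)), (1.0, np.float64(0.43)), (-0.0, np.float64(0.81)), (-1.0, np.float64(8.2))]
touch t26.1 p [ 0.6288 -0.05    0.081 ] F [-0.22 -0.66  6.38] w 0.0295 M [-0.05  0.39  0.01]
```

```bash
python3 - <<'E'
from help import *
from vis import *
release('v100',.15); r.sleep(.2)
c=snap('wrist','c');b=near(c,c['image'].max(2)<80,(280,215),25,amin=30);print(b[1],b[2],wplane(c,b[1],.118).round(4),'mat',np.array(M['v100'])+OFFM)
r.move_l([*(np.array(V['v125'])+OFFV),.235],attitude=ori(),rate=.25); r.sleep(.2); st()
d=snap('wrist','d')
b=near(d,d['image'].max(2)<90,(279,205),40,amin=30); print(b[1],b[2],wplane(d,b[1],.125).round(4))
E
```

```text
open t27.6 p [ 0.6284 -0.0501  0.08  ] F [ 0.01  0.59 -0.43] w 0.0870 M [-0.02 -0.12  0.04]
clear t29.0 p [ 0.6279 -0.0502  0.2289] F [-0.01 -0.59 -0.04] w 0.0868 M [ 0.03 -0.14  0.02]
[280.03632479 204.8034188 ] [268 193  25  25] [ 0.6283 -0.0491  0.118 ] mat [ 0.6284 -0.0501]
 t30.9 p [0.4488 0.2008 0.2348] F [-0.26  0.53  0.34] w 0.0869 M [-0.06 -0.06  0.01]
[279.26751592 204.37154989] [267 193  25  24] [0.4483 0.2025 0.125 ]
```

View pics/wrist_c.png

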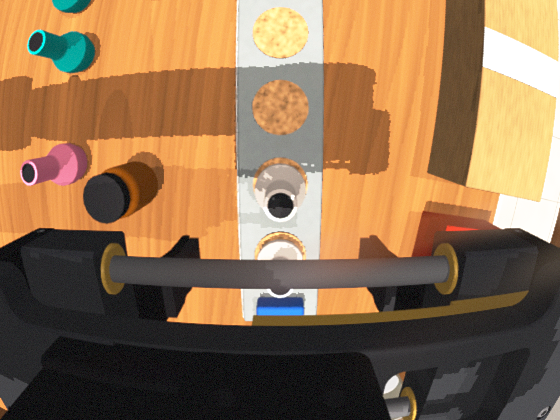

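View pics/wrist_d.png

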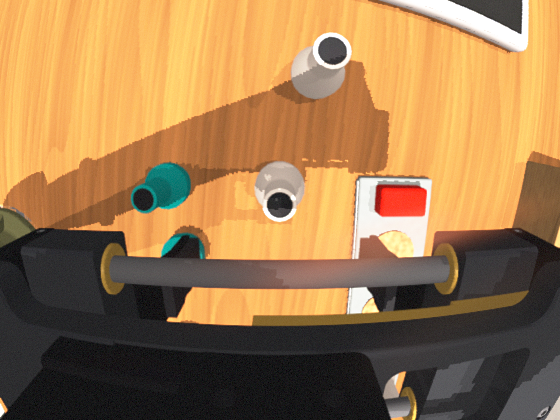

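Vase100 stands on mat3 (mouth (280,205), 1 mm from target). Vase125's mouth is at (279,204) → (0.448,0.2025), as expected. Continuing with vase125 and then vase150.

```bash
python3 - <<'E'
from help import *
from vis import *
if pick('v125',.23,hover=.18):
    over('v125',.23); lower('v125'); release('v125',.15); r.sleep(.2)
    c=snap('wrist','e');b=near(c,c['image'].max(2)<80,(280,205),25,amin=30);print(b[1],b[2],wplane(c,b[1],.143).round(4),'mat',np.array(M['v125'])+OFFM)
    r.move_l([*(np.array(V['v150'])+OFFV),.26],attitude=ori(),rate=.25); r.sleep(.2); st()
    d=snap('wrist','f')
    b=near(d,d['image'].max(2)<90,(279,205),40,amin=30); print(b[1],b[2],wplane(d,b[1],.15).round(4))
E
```

```text
down t32.2 p [0.449  0.2021 0.0888] F [ 0.63 -0.15 -0.66] w 0.0875 M [ 0.03 -0.04 -0.06]
grip t33.4 p [0.4484 0.2017 0.088 ] F [ 0.29  0.48 -1.01] w 0.0292 M [-0.01 -0.27 -0.01]
lift20 t34.0 p [0.448  0.2016 0.1077] F [-0.83  0.02 -2.31] w 0.0295 M [ 0.01 -0.14  0.  ]
lift t34.8 p [0.4476 0.2013 0.2289] F [ 0.18 -0.62 -2.76] w 0.0289 M [-0.04 -0.1  -0.05]
over t37.3 p [0.6177 0.0392 0.1217] F [-0.05 -0.07 -3.  ] w 0.0290 M [ 0.02 -0.11 -0.  ]
f0 -2.79 [(5.0, np.float64(-0.01)), (4.0, np.float64(0.1)), (3.0, np.float64(0.1)), (2.0, np.float64(-0.35)), (1.0, np.float64(-0.09)), (-0.0, np.float64(0.66)), (-1.0, np.float64(7.99))]
touch t40.4 p [0.6177 0.0393 0.1059] F [-1.1  -1.05  5.49] w 0.0292 M [-0.15  0.36 -0.01]
open t41.8 p [0.6173 0.0392 0.105 ] F [ 0.73  0.65 -0.42] w 0.0871 M [-0.07 -0.06  0.02]
clear t43.2 p [0.6169 0.039  0.2541] F [ 0.15  0.39 -0.14] w 0.0869 M [-0.02 -0.12  0.08]
[279.94029851 204.7803838 ] [268 193  25  25] [0.6171 0.0401 0.143 ] mat [0.6173 0.0392]
 t45.1 p [0.4725 0.3314 0.2599] F [-0.22 -0.19  0.03] w 0.0871 M [-0.01 -0.13  0.01]
[279.37246964 204.29554656] [267 192  26  25] [0.4721 0.333  0.15  ]
```

View pics/wrist_e.png

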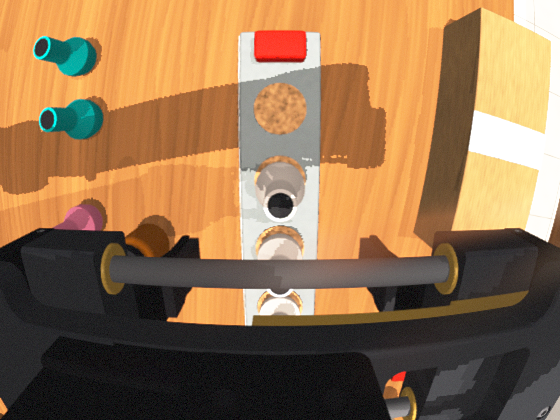

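View pics/wrist_f.png

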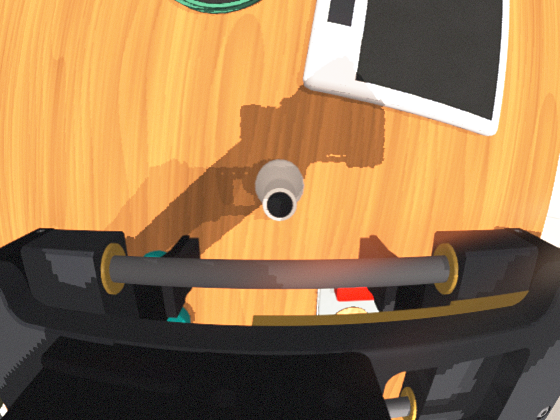

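Vase125 is on mat2 within 1 mm (mouth (280,205)). Mat1 is free at (280,107), and vase150 is centred under the gripper at (279,204).

```bash
python3 - <<'E'
from help import *
from vis import *
c=dict(np.load('wrist_e.npz'));hsv=cv2.cvtColor(c['image'],cv2.COLOR_RGB2HSV);b=near(c,(hsv[...,1]>80),(280,107),32);print('mat1',b[2],wplane(c,b[1],.018).round(4),np.array(M['v150'])+OFFM)
if pick('v150',.25,hover=.21):
    over('v150',.25); lower('v150'); release('v150',.15); r.sleep(.2)
    c=snap('wrist','g');b=near(c,c['image'].max(2)<80,(280,205),25,amin=30);print(b[1],b[2],wplane(c,b[1],.168).round(4),'mat',np.array(M['v150'])+OFFM)
    r.move_l([.45,.35,.32],rate=.25); r.sleep(.5); st(); snap('top','g'); snap('scene','g')
E
```

```text
mat1 [254  83  53  52] [0.6056 0.1293 0.018 ] [0.6053 0.1283]
down t46.5 p [0.4723 0.333  0.1139] F [0.72 0.21 0.48] w 0.0869 M [ 0.02 -0.09  0.04]
grip t47.7 p [0.4719 0.3324 0.113 ] F [ 0.13  0.39 -0.81] w 0.0293 M [ 0.05 -0.24 -0.04]
lift20 t48.4 p [0.4716 0.3322 0.1326] F [ 0.4  -0.29 -2.03] w 0.0288 M [-0.03 -0.09  0.01]
lift t49.1 p [0.4713 0.3318 0.2487] F [-0.75  0.64 -3.84] w 0.0294 M [-0.04 -0.07 -0.04]
over t51.6 p [0.6057 0.1284 0.1467] F [-0.08  0.32 -2.36] w 0.0296 M [-0.06 -0.08  0.01]
f0 -2.62 [(5.0, np.float64(0.17)), (4.0, np.float64(0.21)), (3.0, np.float64(-0.02)), (2.0, np.float64(0.2)), (1.0, np.float64(0.21)), (0.0, np.float64(0.6)), (-1.0, np.float64(7.87))]
touch t54.7 p [0.6057 0.1285 0.1309] F [-1.38  0.2   5.79] w 0.0295 M [-0.12  0.32 -0.07]
open t56.1 p [0.6053 0.1283 0.13  ] F [-0.29  0.71  0.4 ] w 0.0874 M [-0.03 -0.07  0.01]
clear t57.5 p [0.6049 0.1281 0.2791] F [ 0.21 -0.4  -0.04] w 0.0871 M [-0.02 -0.17  0.04]
[280.0781893  204.82716049] [268 193  25  25] [0.6053 0.1291 0.168 ] mat [0.6053 0.1283]
 t59.5 p [0.4501 0.3499 0.32  ] F [-0.89  0.18 -0.43] w 0.0871 M [ 0.01 -0.06 -0.03]
```

View pics/scene_g.png

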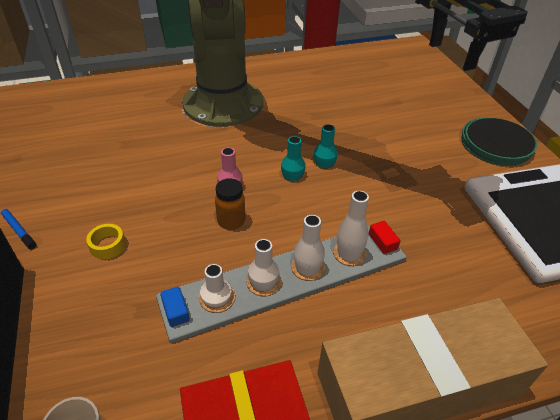

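View pics/top_g.png

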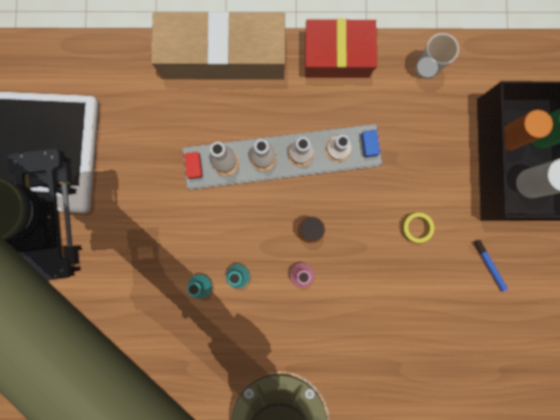

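The scene view shows all four vases upright on their mats, tallest at the red block, with mouths at (361,197), (313,220), (264,245) and (213,271). The jar is unmoved at (230,203). One numeric check, then hand in.

```bash
python3 - <<'E'
from help import *
from vis import *
T=dict(np.load('top_g.npz'));S=dict(np.load('scene_g.npz'))
mt=[(.6047,.1284),(.6163,.0395),(.6277,-.0498),(.6392,-.1387)];ms=[(.6086,.1271),(.6211,.0378),(.6319,-.0513),(.6431,-.1404)]
for c,m,gs in((T,mt,[(217,149),(261,147),(303,144),(343,141)]),(S,ms,[(361,197),(313,220),(264,245),(213,271)])):
    for g,h,q in zip(gs,(.168,.143,.118,.093),m):
        b=near(c,c['image'].max(2)<100,g,8,amin=15);p=onplane(c,b[1],h);print(h,b[1].round(1),'mouth-mat mm',((p[:2]-q)*1e3).round(1))
b=near(T,T['image'].max(2)<70,(311,229),18);print('jar',onplane(T,b[1],.095).round(4))
workorder.hand_in()
E
```

```text
0.168 [217.  148.6] mouth-mat mm [-0.9  0.4]
0.143 [260.9 145.7] mouth-mat mm [-0.5  0.6]
0.118 [302.5 143.4] mouth-mat mm [-1.   0.8]
0.093 [342.5 141. ] mouth-mat mm [-1.  -0.2]
0.168 [359.9 195.6] mouth-mat mm [-0.4  0.4]
0.143 [312.  220.1] mouth-mat mm [-1.3  0.7]
0.118 [263.1 244.7] mouth-mat mm [-1.1  0.9]
0.093 [212.9 270.1] mouth-mat mm [-0.8  0.5]Traceback (most recent call last):
  File "<stdin>", line 8, in <module>
TypeError: 'NoneType' object is not subscriptable
```

```bash
python3 - <<'E'
from help import *
from vis import *
for f in('top0.npz','top_g.npz'):
    T=dict(np.load(f)); b=near(T,T['image'].max(2)<85,(311,229),18,amin=100);print(f,b and (b[0],b[1].round(1),onplane(T,b[1],.095).round(4)), T['image'][229,311])
    if b is None: raise SystemExit
workorder.hand_in(); st('handed in')
E
```

```text
top0.npz (np.int32(453), array([311. , 229.1]), array([ 0.4426, -0.0686,  0.095 ])) [67 59 57]
top_g.npz (np.int32(418), array([311.4, 228.8]), array([ 0.4432, -0.0695,  0.095 ])) [71 62 59]
the job is handed in; nothing more can be done
the job is handed in; nothing more can be done
```

All four vases are standing on their mats in order: vase150 on mat1 beside the red block, vase125 on mat2, vase100 on mat3, and vase75 on mat4 beside the blue block. I moved the shortest first, gripping each by the neck and lowering it until the wrist force showed contact (5 to 6 N). The job was handed in at about 60 s of the 122 s allowed. No verdict is given.

- **Placement:** in the last top and scene pictures every mouth is within 1.5 mm of its mat's centre, and all four vases look upright.
- **Jar:** it measures about 1 mm from its starting place, which is within the measuring noise. My first check for it found nothing because the brightness threshold was too tight; the looser one found it in both pictures.
- **Camera disagreement:** the scene and top views differed by a constant of about 4 mm in x and 2 mm in y. I averaged the two and corrected by the wrist camera, which agreed with the top view to about 1 mm.

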